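# Start the microscope recording from the trigger pods

### The arm

A 6-joint arm with a two-finger parallel gripper is mounted at the origin on a cart in front of the work surface, level with it; the furniture and walls round the work are solid. World frame = base frame: x ahead of the robot, y to its left, z up, the work surface at z = 0. Lengths are in m, angles in rad, forces in N, time in s.
With the tool pointing down it reaches from about 0.375 to 0.9 m from the base axis. Payload 3.1 kg.
Tool frame: the origin (TCP) lies between the finger pads; the fingertips stand 17 mm ahead of it and the grasp point (between the pads) lies 2 mm behind it; z points along the fingers, y is the line along which they close (so a half turn about z gives the same grasp; the last joint's range is limited). The gripper opens to 85 mm and grips with 20 to 120 N. Pads are 22 mm wide; open, the fingers measure 114 mm over their backs; the gripper's body (76 mm by 85 mm) begins 54 mm behind the grasp point. The pads swing forward as they close: fully open they stand 13 mm farther back than shut.
Start: joints at [-1.438, 0.527, 1.433, -0, 1.181, -0.178], TCP at [0.191, -0.595, 0.248] pointing down, gripper open.
Joint ranges: [-3.08, 3.08], [-0.75, 2.2], [0.22, 2.44], [-1.43, 4.57], [0, 2.65], [-2.85, 2.85]. Speed limits (rad/s): [2.79, 2.79, 3.14, 3.14, 3.14, 3.14].

### API

Orientations are given as a unit quaternion [x, y, z, w].
In Python, from station import sense, vision, order gives the robot as it stands.
- The arm moves only by the shell command python3 -m crank 'ROWS' [OPENING] [FORCE]. ROWS is JSON, a list of rows, each an object with "dp": the shift along the world's x, y, z in units of 30 mm (1.0 is 30 mm), a list of three; "angular": the turn, a rotation vector about the world's x, y, z in degrees, a list of three. In form: [{"dp": [dx, dy, dz], "angular": [ax, ay, az]}, ...]. A call has 1 to 20 rows; each row shifts and turns the commanded pose from where the row before left it; what a row does not reach is not made up. A row lasts 1/10 s, in which the tool goes at most 50 mm and 8.59 degrees, less where a joint would pass 70% of its speed; a pose out of reach is approached as far as the arm can. A call is refused whole if a number of a shift passes 1 or a number of a turn 8.59, either way. A call with a gripper value outside its range is refused whole. OPENING is the closure, from 0 (fully open) to 1 (shut), set as the call begins (- or left out, the last holds). The fingers move at their own pace and stop on an object; FORCE is the grip in N (left out, the last holds). Time passes only in rows, so rows that do not move let the fingers close. It gives the time, the measured TCP pose, the force, the opening and the grip force at its end, in the units of the state.
- sense(): the state, without advancing time (a new reading comes with each control period).
- vision.snapshot(name): name is "side" or "top"; returns a dict with "image" (420x560x3 uint8, blue, green, red), "range_z" (420x560 float32, m along the optical axis (not along the pixel's ray), 0 where there is no reading), "mtx" (3x3 intrinsics, pixels), "pose" (4x4, takes a point from camera to world coordinates). Camera axes: x right, y down, z forward; pixel columns grow to the right and rows downward; lengths in m; the calibration is good to about 2 mm. A picture is of the moment at which its call begins.
- order.sign_off(): hands the job in; it is judged then, once.
The state is a dict: "t": time; "q": joint angles; "qd": joint speeds; "tau": joint torques, N m; "tcp_pos": TCP position; "tool_rot": TCP orientation; "force": force on the tool from outside, world axes, zero at the start; "ft_torque": the same for the moment, N m; "finger_gap": opening from 0.0 (shut) to 1.0 (fully open); "gripper_force": force on a finger pad.
Only numpy, scipy, OpenCV 4.12 (cv2) and the standard library are available. Lean on these libraries where they do the work, as an engineer would, in place of code of your own. Each camera call takes 0.05 s, during which the arm holds its last target. There are 200 camera calls.

### The job

Start the microscope recording on the trigger pods: with a fingertip, gently press the blue key (lamp), then the yellow key (shutter), then the red key (record), each all the way in, where it stays. Leave the white key (abort) out, and do not pick up, tip or shove the pods or disturb the other things on the bench.

Things in the scene. Friction and masses are not known exactly. Their poses are not given: they have to be found in the camera images.
- blue_pod: loose grey trigger pod with the blue key: housing 76 (x) x 64 (y) x 24 mm high on a rubber foot, about 0.45 kg, standing on the bench; origin at the centre of its underside, z up. Straight paths between pods are clear of all equipment from 0.23 m above the bench
- blue_key_top (a point): centre of the top face of the round blue key (34 mm diameter, in the middle of its pod); about 40 mm above the bench when out, 33 mm when fully in. The cap is a soft pad that gives 1 mm for each 2 N, up to 7 mm, and springs back
- blue_key (a joint): how far the blue key is pressed straight down into its pod, m: 0 to 0.001 at the start, 0.007 is fully in at a hard stop. About 2.5 N moves it and it stays where it is left (no spring)
- yellow_pod: loose grey trigger pod with the yellow key: housing 76 (x) x 64 (y) x 24 mm high on a rubber foot, about 0.45 kg, standing on the bench; origin at the centre of its underside, z up. Straight paths between pods are clear of all equipment from 0.23 m above the bench
- yellow_key_top (a point): centre of the top face of the round yellow key (34 mm diameter, in the middle of its pod); about 40 mm above the bench when out, 33 mm when fully in. The cap is a soft pad that gives 1 mm for each 2 N, up to 7 mm, and springs back
- yellow_key (a joint): how far the yellow key is pressed straight down into its pod, m: 0 to 0.001 at the start, 0.007 is fully in at a hard stop. About 2.5 N moves it and it stays where it is left (no spring)
- red_pod: loose grey trigger pod with the red key: housing 76 (x) x 64 (y) x 24 mm high on a rubber foot, about 0.45 kg, standing on the bench; origin at the centre of its underside, z up. Straight paths between pods are clear of all equipment from 0.23 m above the bench
- red_key_top (a point): centre of the top face of the round red key (34 mm diameter, in the middle of its pod); about 40 mm above the bench when out, 33 mm when fully in. The cap is a soft pad that gives 1 mm for each 2 N, up to 7 mm, and springs back
- red_key (a joint): how far the red key is pressed straight down into its pod, m: 0 to 0.001 at the start, 0.007 is fully in at a hard stop. About 2.5 N moves it and it stays where it is left (no spring)
- white_pod: loose grey trigger pod with the white key: housing 76 (x) x 64 (y) x 24 mm high on a rubber foot, about 0.45 kg, standing on the bench; origin at the centre of its underside, z up. Straight paths between pods are clear of all equipment from 0.23 m above the bench
- white_key_top (a point): centre of the top face of the round white key (34 mm diameter, in the middle of its pod); about 40 mm above the bench when out, 33 mm when fully in. The cap is a soft pad that gives 1 mm for each 2 N, up to 7 mm, and springs back
- white_key (a joint): how far the white key is pressed straight down into its pod, m: 0 to 0.001 at the start, 0.007 is fully in at a hard stop. About 2.5 N moves it and it stays where it is left (no spring)
- bottle_water: white plastic bottle with blue cap, 40 mm diameter, 88 mm high, loose, upright; origin at the centre of its base. Bystander
- lab_timer: white bench timer, 62x66x18 mm, loose, lying flat; origin at the centre of its underside. Bystander
- marker_black: white marker pen with black cap, 131 mm long, 14 mm thick, loose, lying; origin under its middle. Bystander
- microtube_b: small pink microtube, 42x14x14 mm, loose, lying; origin under its middle. Bystander
- oil_dropper: brown dropper bottle with black top, 25 mm diameter, 75 mm high, loose, upright; origin at the centre of its base. Bystander

How it is judged:
By the outcome, as a careful person would: the job done as asked, in the order asked, and still so for the second after the job is handed in, with the robot touching nothing.
It also fails if it takes over 58 s, if anything falls off the work surface, if the arm or the gripper's body presses on something with over 40 N, if the wrist force passes 120 N, or if a joint passes its speed limit or range.

## Working session

There is one attempt and no reset: what is moved stays moved. The work goes in short steps, Python scripts to look and compute and a shell command to move; the robot and the scene stay as the last step left them, time stands still between calls to the robot, and variables do not carry over. Pictures are saved under pics/ and viewed, at most 10 in all, crops included, and the job is handed in when it is done.

```bash
mkdir -p pics; python3 - <<'E'
from station import sense,vision
import cv2,numpy as np
s=sense();print({k:np.round(s[k],3) for k in s})
for n in("top","side"):
    d=vision.snapshot(n);cv2.imwrite(f"pics/{n}0.png",d["image"]);np.savez(f"{n}0.npz",**d)
    print(n,d["mtx"],np.round(d["pose"],3))
E
```

```text
{'t': np.float64(0.0), 'q': array([-1.439,  0.528,  1.434, -0.   ,  1.181, -0.179]), 'qd': array([ 0.001, -0.002,  0.   , -0.001,  0.001, -0.   ]), 'tau': array([ 0.0000e+00, -4.4235e+01, -1.7803e+01, -0.0000e+00,  8.0000e-03,
        0.0000e+00]), 'tcp_pos': array([ 0.191, -0.594,  0.247]), 'tool_rot': array([ 0.988,  0.155,  0.   , -0.001]), 'force': array([-0.074,  0.145,  0.068]), 'ft_torque': array([ 0.006, -0.001,  0.018]), 'gripper_force': np.float64(0.0), 'finger_gap': np.float64(1.002)}
top [[387.58904425   0.         276.87984674]
 [  0.         387.58904425 212.28713847]
 [  0.           0.           1.        ]] [[ 0.018 -0.985  0.173  0.36 ]
 [-1.    -0.021 -0.014  0.119]
 [ 0.018 -0.173 -0.985  0.905]
 [ 0.     0.     0.     1.   ]]
side [[477.46208792   0.         277.98354023]
 [  0.         477.46208792 206.47276177]
 [  0.           0.           1.        ]] [[-0.88  -0.218  0.421 -0.034]
 [-0.474  0.361 -0.803  1.203]
 [ 0.023 -0.907 -0.421  0.622]
 [ 0.     0.     0.     1.   ]]
```

View pics/top0.png

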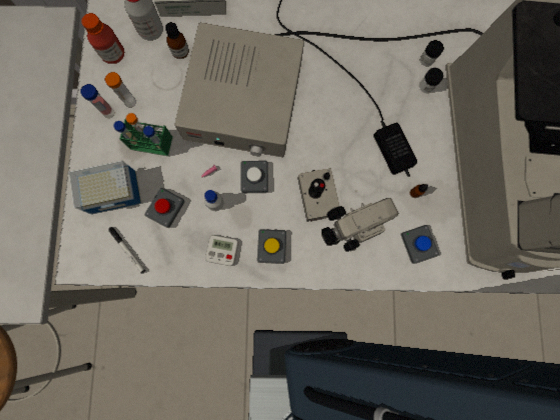

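View pics/side0.png

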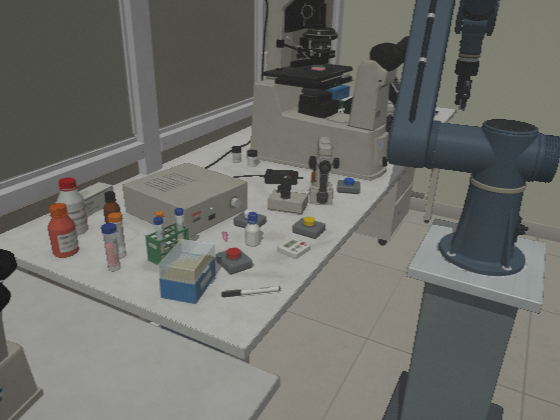

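Top view: blue key at about (423,243), yellow (272,245), red (163,206), white (254,175). The side view shows blue at (349,183), yellow (309,222) and red (234,253). The arm stands at the far right.

```bash
cat > m.py <<'E'
import cv2,numpy as np
H={'blue':(100,125),'yellow':(22,35),'red':(0,6)}
G={'top':{'blue':(423,243),'yellow':(272,245),'red':(163,206)},'side':{'blue':(349,183),'yellow':(309,222),'red':(234,253)}}
def ray(d,u,v):
    P=d["pose"];r=P[:3,:3]@np.linalg.inv(d["mtx"])@[u,v,1];return P[:3,3],r
def on(d,u,v,z):
    o,r=ray(d,u,v);return o+r*(z-o[2])/r[2]
def find(d,n,c):
    h=cv2.cvtColor(d["image"],cv2.COLOR_BGR2HSV);lo,hi=H[c]
    m=cv2.inRange(h,(lo,110,70),(hi,255,255))
    if c=='red': m|=cv2.inRange(h,(172,110,70),(180,255,255))
    k,l,s,ce=cv2.connectedComponentsWithStats(m)
    g=G[n][c];i=min((i for i in range(1,k) if s[i,4]>15),key=lambda i:np.hypot(*(ce[i]-g)))
    return ce[i],s[i],l==i
E
python3 - <<'E'
from m import *
D={n:np.load(n+"0.npz") for n in("top","side")}
for c in H:
    R=[]
    for n,d in D.items():
        p,s,m=find(d,n,c);z=np.median(d["range_z"][m])
        o,r=ray(d,*p);R.append((o,r/np.linalg.norm(r)))
        print(c,n,p.round(1),s[2:],"plane",on(d,*p,.039).round(4),"range",(o+r*z).round(4))
    (a,u),(b,v)=R;t=np.linalg.lstsq(np.c_[u,-v],b-a,rcond=None)[0];A=a+u*t[0];B=b+v*t[1]
    print("  tri",((A+B)/2).round(4),"gap",np.linalg.norm(A-B).round(4),"reach",np.hypot(*A[:2]).round(3))
d=D["top"];o,r=ray(d,0,0)
# heights around pods
v,u=np.mgrid[:420,:560];Pc=np.stack([(u-d["mtx"][0,2])/d["mtx"][0,0],(v-d["mtx"][1,2])/d["mtx"][0,0],np.ones_like(u)],-1)*d["range_z"][...,None]
W=Pc@d["pose"][:3,:3].T+d["pose"][:3,3]
for c in H:
    p=on(d,*find(d,"top",c)[0],.039);q=np.hypot(W[...,0]-p[0],W[...,1]-p[1])
    print(c,[(rr,W[...,2][(q<rr)&(d["range_z"]>0)].max().round(3)) for rr in(.02,.05,.07,.09,.11,.14)])
for n in G['top']: pass
print("white",on(d,254,175,.039))
E
```

```text
blue top [422.7 243. ] [ 17  15 194] plane [ 0.4498 -0.224   0.039 ] range [ 0.4498 -0.2239  0.0392]
blue side [348.6 180.9] [10  7 59] plane [ 0.445  -0.2087  0.039 ] range [ 0.4474 -0.2158  0.0361]
  tri [ 0.4509 -0.2269  0.0315] gap 0.0005 reach 0.505
yellow top [271.4 245.1] [ 16  15 192] plane [0.4382 0.1168 0.039 ] range [0.4382 0.1168 0.0393]
yellow side [308.8 220.9] [12  9 93] plane [0.4335 0.1285 0.039 ] range [0.4345 0.126  0.0377]
  tri [0.4387 0.1167 0.0326] gap 0.0002 reach 0.454
red top [161.4 205.4] [ 16  15 179] plane [0.5233 0.3677 0.039 ] range [0.5233 0.3677 0.0389]
red side [232.9 252.9] [ 13  11 126] plane [0.5175 0.3773 0.039 ] range [0.5187 0.3755 0.0377]
  tri [0.5237 0.3691 0.0332] gap 0.0013 reach 0.641
blue [(0.02, np.float64(0.043)), (0.05, np.float64(0.043)), (0.07, np.float64(0.043)), (0.09, np.float64(0.043)), (0.11, np.float64(0.056)), (0.14, np.float64(0.278))]
yellow [(0.02, np.float64(0.045)), (0.05, np.float64(0.045)), (0.07, np.float64(0.045)), (0.09, np.float64(0.045)), (0.11, np.float64(0.177)), (0.14, np.float64(0.211))]
red [(0.02, np.float64(0.043)), (0.05, np.float64(0.043)), (0.07, np.float64(0.088)), (0.09, np.float64(0.088)), (0.11, np.float64(0.09)), (0.14, np.float64(0.122))]
white [0.59912685 0.16031995 0.039     ]
```

```bash
python3 - <<'E'
from m import *
d=np.load("top0.npz");v,u=np.mgrid[:420,:560];Pc=np.stack([(u-d["mtx"][0,2])/d["mtx"][0,0],(v-d["mtx"][1,2])/d["mtx"][0,0],np.ones_like(u)],-1)*d["range_z"][...,None]
W=Pc@d["pose"][:3,:3].T+d["pose"][:3,3];W=W[d["range_z"]>0]
for y in np.arange(-.6,-.15,.05):
    print(y.round(2),[(x.round(2),round(float(q.max()),2)) for x in np.arange(.25,.6,.05) if len(q:=W[(abs(W[:,0]-x)<.025)&(abs(W[:,1]-y)<.025)][:,2])])
E
python3 -m crank '[{"dp":[0,0,0.8],"angular":[0,0,0]},{"dp":[0,0,0.8],"angular":[0,0,0]}]' 1 20
```

```text
-0.6 [(np.float64(0.25), -0.71), (np.float64(0.3), -0.71), (np.float64(0.35), -0.71)]
-0.55 [(np.float64(0.25), -0.71), (np.float64(0.3), -0.71), (np.float64(0.35), 0.01), (np.float64(0.4), 0.0)]
-0.5 [(np.float64(0.25), -0.71), (np.float64(0.3), -0.71), (np.float64(0.35), 0.01), (np.float64(0.4), 0.01)]
-0.45 [(np.float64(0.25), -0.71), (np.float64(0.3), -0.71), (np.float64(0.35), 0.01), (np.float64(0.4), 0.18), (np.float64(0.55), 0.19)]
-0.4 [(np.float64(0.25), -0.71), (np.float64(0.3), -0.71), (np.float64(0.35), 0.06), (np.float64(0.4), 0.23), (np.float64(0.45), 0.24), (np.float64(0.5), 0.26), (np.float64(0.55), 0.19)]
-0.35 [(np.float64(0.25), -0.71), (np.float64(0.3), -0.71), (np.float64(0.35), 0.01), (np.float64(0.4), 0.18), (np.float64(0.45), 0.28), (np.float64(0.5), 0.28), (np.float64(0.55), 0.19)]
-0.3 [(np.float64(0.25), -0.71), (np.float64(0.3), -0.71), (np.float64(0.35), 0.0), (np.float64(0.4), 0.0), (np.float64(0.45), 0.0), (np.float64(0.5), 0.01), (np.float64(0.55), 0.0)]
-0.25 [(np.float64(0.25), -0.71), (np.float64(0.3), -0.71), (np.float64(0.35), 0.0), (np.float64(0.4), 0.03), (np.float64(0.45), 0.04), (np.float64(0.5), 0.03), (np.float64(0.55), 0.07)]
-0.2 [(np.float64(0.25), -0.71), (np.float64(0.3), -0.71), (np.float64(0.35), 0.01), (np.float64(0.4), 0.03), (np.float64(0.45), 0.04), (np.float64(0.5), 0.03), (np.float64(0.55), 0.08)]
t: 0.3
tcp_pos: [0.191, -0.5941, 0.2952]
tool_rot: [0.988, 0.155, 0.0, -0.002]
force: [0.9, -1.1, 0.4]
finger_gap: 0.691
gripper_force: 0.0
```

```bash
python3 -m crank '[{"dp":[0.3,0.93,0],"angular":[0,0,0]},{"dp":[0.3,0.93,0],"angular":[0,0,0]},{"dp":[0.3,0.93,0],"angular":[0,0,0]},{"dp":[0.3,0.93,0],"angular":[0,0,0]},{"dp":[0.3,0.93,0],"angular":[0,0,0]},{"dp":[0.3,0.93,0],"angular":[0,0,0]},{"dp":[0.3,0.93,0],"angular":[0,0,0]},{"dp":[0.3,0.93,0],"angular":[0,0,0]},{"dp":[0.3,0.93,0],"angular":[0,0,0]},{"dp":[0.3,0.93,0],"angular":[0,0,0]},{"dp":[0.3,0.93,0],"angular":[0,0,0]},{"dp":[0.3,0.93,0],"angular":[0,0,0]}]' && python3 -m crank '[{"dp":[0.85,0.2,0],"angular":[0,0,0]},{"dp":[0.85,0.2,0],"angular":[0,0,0]},{"dp":[0.85,0.2,0],"angular":[0,0,0]},{"dp":[0.85,0.2,0],"angular":[0,0,0]},{"dp":[0.85,0.2,0],"angular":[0,0,0]},{"dp":[0.8,0.2,0],"angular":[0,0,0]},{"dp":[0,0,0],"angular":[0,0,0]},{"dp":[0,0,0],"angular":[0,0,0]}]'
```

```text
t: 1.5
tcp_pos: [0.2992, -0.2588, 0.2961]
tool_rot: [0.988, 0.155, -0.0, -0.0]
force: [1.0, -0.2, 0.5]
finger_gap: 0.003
gripper_force: 0.0
t: 2.3
tcp_pos: [0.4502, -0.2238, 0.2957]
tool_rot: [0.988, 0.155, -0.001, -0.001]
force: [-0.4, -0.3, -0.8]
finger_gap: -0.002
gripper_force: 0.0
```

```bash
python3 -m crank '[{"dp":[0,0,-0.9],"angular":[0,0,0]},{"dp":[0,0,-0.9],"angular":[0,0,0]},{"dp":[0,0,-0.9],"angular":[0,0,0]},{"dp":[0,0,-0.9],"angular":[0,0,0]},{"dp":[0,0,-0.9],"angular":[0,0,0]},{"dp":[0,0,-0.9],"angular":[0,0,0]},{"dp":[0,0,-0.9],"angular":[0,0,0]},{"dp":[0,0,-0.8],"angular":[0,0,0]},{"dp":[0,0,-0.4],"angular":[0,0,0]},{"dp":[0,0,0],"angular":[0,0,0]},{"dp":[0,0,0],"angular":[0,0,0]}]'
python3 - <<'E'
from station import vision
import cv2
d=vision.snapshot("side");cv2.imwrite("pics/a.png",cv2.resize(d["image"][120:240,270:430],None,fx=4,fy=4))
E
```

```text
t: 3.4
tcp_pos: [0.4505, -0.2247, 0.0718]
tool_rot: [0.988, 0.154, 0.0, 0.0]
force: [0.3, 0.2, -0.2]
finger_gap: 0.004
gripper_force: 0.0
```

View pics/a.png

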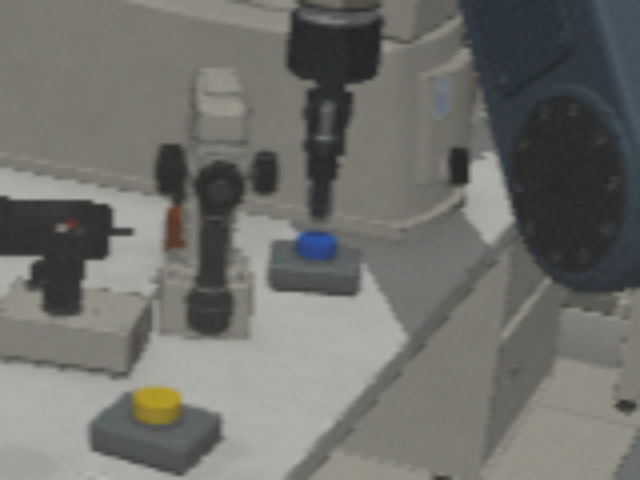

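The crop shows the closed fingertip (320,215) centred above the blue key (317,243), about 15 mm clear.

```bash
python3 -m crank '[{"dp":[0,0,-0.2],"angular":[0,0,0]},{"dp":[0,0,-0.2],"angular":[0,0,0]},{"dp":[0,0,-0.1],"angular":[0,0,0]},{"dp":[0,0,-0.05],"angular":[0,0,0]},{"dp":[0,0,0],"angular":[0,0,0]}]'; python3 -m crank '[{"dp":[0,0,-0.05],"angular":[0,0,0]},{"dp":[0,0,-0.05],"angular":[0,0,0]},{"dp":[0,0,0],"angular":[0,0,0]}]';python3 -m crank '[{"dp":[0,0,-0.05],"angular":[0,0,0]},{"dp":[0,0,0],"angular":[0,0,0]},{"dp":[0,0,0],"angular":[0,0,0]}]'
```

```text
t: 3.95
tcp_pos: [0.4507, -0.2242, 0.0547]
tool_rot: [0.988, 0.155, -0.0, -0.0]
force: [0.5, -0.0, 1.5]
finger_gap: 0.001
gripper_force: 0.9
t: 4.25
tcp_pos: [0.4507, -0.2242, 0.0517]
tool_rot: [0.988, 0.155, -0.0, -0.0]
force: [-0.2, 1.2, 2.1]
finger_gap: 0.004
gripper_force: 1.1
t: 4.55
tcp_pos: [0.4507, -0.2242, 0.0503]
tool_rot: [0.988, 0.155, -0.0, -0.0]
force: [0.0, 0.4, 1.8]
finger_gap: 0.002
gripper_force: 1.0
```

```bash
python3 -m crank '[{"dp":[0,0,-0.05],"angular":[0,0,0]},{"dp":[0,0,0],"angular":[0,0,0]},{"dp":[0,0,0],"angular":[0,0,0]}]'; python3 -m crank '[{"dp":[0,0,-0.05],"angular":[0,0,0]},{"dp":[0,0,0],"angular":[0,0,0]},{"dp":[0,0,0],"angular":[0,0,0]}]'
```

```text
t: 4.85
tcp_pos: [0.4507, -0.2242, 0.0488]
tool_rot: [0.988, 0.155, -0.0, -0.0]
force: [-0.2, 0.6, 2.5]
finger_gap: 0.002
gripper_force: 1.3
t: 5.15
tcp_pos: [0.4507, -0.2242, 0.0475]
tool_rot: [0.988, 0.155, 0.0, 0.0]
force: [-0.8, 0.9, 5.2]
finger_gap: -0.001
gripper_force: 2.5
```

```bash
python3 -m crank '[{"dp":[0,0,-0.05],"angular":[0,0,0]},{"dp":[0,0,0],"angular":[0,0,0]},{"dp":[0,0,0],"angular":[0,0,0]}]'
```

```text
t: 5.45
tcp_pos: [0.4507, -0.2242, 0.0462]
tool_rot: [0.988, 0.155, 0.0, 0.0]
force: [-0.5, 0.5, 7.3]
finger_gap: -0.003
gripper_force: 3.8
```

```bash
python3 -m crank '[{"dp":[0,0,0.2],"angular":[0,0,0]},{"dp":[0,0,0.4],"angular":[0,0,0]},{"dp":[0,0,0.9],"angular":[0,0,0]},{"dp":[0,0,0.9],"angular":[0,0,0]},{"dp":[0,0,0.9],"angular":[0,0,0]},{"dp":[0,0,0.9],"angular":[0,0,0]},{"dp":[0,0,0.9],"angular":[0,0,0]},{"dp":[0,0,0.9],"angular":[0,0,0]},{"dp":[0,0,0.9],"angular":[0,0,0]},{"dp":[0,0,0.9],"angular":[0,0,0]},{"dp":[0,0,0.5],"angular":[0,0,0]},{"dp":[0,0,0],"angular":[0,0,0]}]'; python3 -m crank '[{"dp":[-0.035,0.945,0],"angular":[0,0,0]},{"dp":[-0.035,0.945,0],"angular":[0,0,0]},{"dp":[-0.035,0.945,0],"angular":[0,0,0]},{"dp":[-0.035,0.945,0],"angular":[0,0,0]},{"dp":[-0.035,0.945,0],"angular":[0,0,0]},{"dp":[-0.035,0.945,0],"angular":[0,0,0]},{"dp":[-0.035,0.945,0],"angular":[0,0,0]},{"dp":[-0.035,0.945,0],"angular":[0,0,0]},{"dp":[-0.035,0.945,0],"angular":[0,0,0]},{"dp":[-0.035,0.945,0],"angular":[0,0,0]},{"dp":[-0.035,0.945,0],"angular":[0,0,0]},{"dp":[-0.035,0.945,0],"angular":[0,0,0]},{"dp":[0,0,0],"angular":[0,0,0]},{"dp":[0,0,0],"angular":[0,0,0]}]'
python3 - <<'E'
from m import *
from station import vision
d=vision.snapshot("top")
p,s,m=find(d,"top","blue");z=np.median(d["range_z"][m]);o,r=ray(d,*p);print(p,o+r*z)
E
```

```text
t: 6.65
tcp_pos: [0.4516, -0.225, 0.2976]
tool_rot: [0.988, 0.155, 0.002, 0.002]
force: [-0.2, 0.4, 0.1]
finger_gap: 0.001
gripper_force: 0.0
t: 8.05
tcp_pos: [0.4373, 0.1161, 0.294]
tool_rot: [0.988, 0.156, -0.001, 0.0]
force: [-0.2, -0.1, 0.5]
finger_gap: 0.001
gripper_force: 0.0
[422.09090909 243.18181818] [ 0.44997112 -0.22480642  0.03313633]
```

Blue is fully in: its top now reads 33 mm and the pod hasn't moved. Next is yellow.

```bash
python3 -m crank '[{"dp":[0,0,-0.9],"angular":[0,0,0]},{"dp":[0,0,-0.9],"angular":[0,0,0]},{"dp":[0,0,-0.9],"angular":[0,0,0]},{"dp":[0,0,-0.9],"angular":[0,0,0]},{"dp":[0,0,-0.9],"angular":[0,0,0]},{"dp":[0,0,-0.9],"angular":[0,0,0]},{"dp":[0,0,-0.9],"angular":[0,0,0]},{"dp":[0,0,-0.75],"angular":[0,0,0]},{"dp":[0,0,-0.4],"angular":[0,0,0]},{"dp":[0,0,0],"angular":[0,0,0]},{"dp":[0,0,0],"angular":[0,0,0]}]'
python3 - <<'E'
from station import vision
import cv2
d=vision.snapshot("side");cv2.imwrite("pics/b.png",cv2.resize(d["image"][140:280,230:390],None,fx=4,fy=4))
E
```

```text
t: 9.2
tcp_pos: [0.4383, 0.1151, 0.0712]
tool_rot: [0.988, 0.154, -0.0, 0.0]
force: [-0.3, 0.4, 0.0]
finger_gap: 0.001
gripper_force: 0.0
```

View pics/b.png

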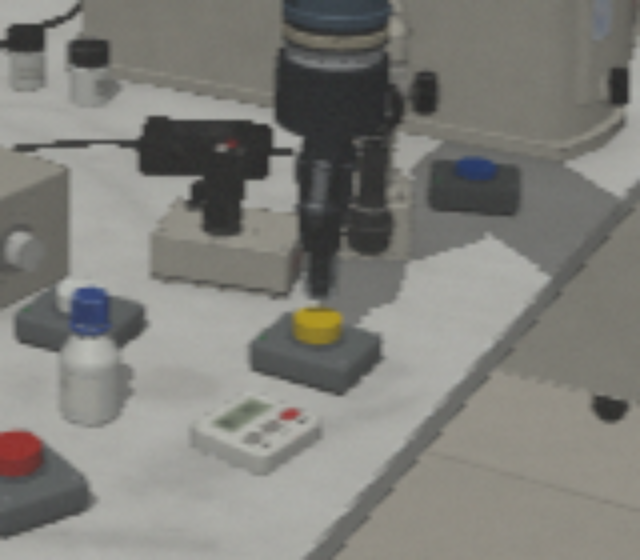

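The fingertip (318,300) is over the yellow key (318,325), and the blue key is visibly low.

```bash
python3 -m crank '[{"dp":[0,0.05,-0.2],"angular":[0,0,0]},{"dp":[0,0,-0.2],"angular":[0,0,0]},{"dp":[0,0,-0.1],"angular":[0,0,0]},{"dp":[0,0,-0.05],"angular":[0,0,0]},{"dp":[0,0,-0.05],"angular":[0,0,0]},{"dp":[0,0,-0.05],"angular":[0,0,0]},{"dp":[0,0,0],"angular":[0,0,0]}]'; python3 -m crank '[{"dp":[0,0,-0.05],"angular":[0,0,0]},{"dp":[0,0,-0.05],"angular":[0,0,0]},{"dp":[0,0,0],"angular":[0,0,0]}]';python3 -m crank '[{"dp":[0,0,-0.05],"angular":[0,0,0]},{"dp":[0,0,0],"angular":[0,0,0]},{"dp":[0,0,0],"angular":[0,0,0]}]'
```

```text
t: 9.95
tcp_pos: [0.4382, 0.1175, 0.0518]
tool_rot: [0.988, 0.155, 0.0, -0.0]
force: [0.5, -0.3, 3.0]
finger_gap: -0.001
gripper_force: 1.0
t: 10.25
tcp_pos: [0.4381, 0.1175, 0.0487]
tool_rot: [0.988, 0.155, 0.0, -0.0]
force: [-0.2, -0.3, 2.4]
finger_gap: -0.0
gripper_force: 1.3
t: 10.55
tcp_pos: [0.4382, 0.1175, 0.0474]
tool_rot: [0.988, 0.155, 0.0, 0.0]
force: [-0.6, 0.3, 4.8]
finger_gap: 0.003
gripper_force: 2.5
```

```bash
python3 -m crank '[{"dp":[0,0,-0.05],"angular":[0,0,0]},{"dp":[0,0,0],"angular":[0,0,0]},{"dp":[0,0,0],"angular":[0,0,0]}]';python3 -m crank '[{"dp":[0,0,0.2],"angular":[0,0,0]},{"dp":[0,0,0.4],"angular":[0,0,0]},{"dp":[0,0,0.9],"angular":[0,0,0]},{"dp":[0,0,0.9],"angular":[0,0,0]},{"dp":[0,0,0.9],"angular":[0,0,0]},{"dp":[0,0,0.9],"angular":[0,0,0]},{"dp":[0,0,0.9],"angular":[0,0,0]},{"dp":[0,0,0.9],"angular":[0,0,0]},{"dp":[0,0,0.9],"angular":[0,0,0]},{"dp":[0,0,0.9],"angular":[0,0,0]},{"dp":[0,0,0.5],"angular":[0,0,0]},{"dp":[0,0,0],"angular":[0,0,0]}]'; python3 -m crank '[{"dp":[0.284,0.834,0],"angular":[0,0,0]},{"dp":[0.284,0.834,0],"angular":[0,0,0]},{"dp":[0.284,0.834,0],"angular":[0,0,0]},{"dp":[0.284,0.834,0],"angular":[0,0,0]},{"dp":[0.284,0.834,0],"angular":[0,0,0]},{"dp":[0.284,0.834,0],"angular":[0,0,0]},{"dp":[0.284,0.834,0],"angular":[0,0,0]},{"dp":[0.284,0.834,0],"angular":[0,0,0]},{"dp":[0.284,0.834,0],"angular":[0,0,0]},{"dp":[0.284,0.834,0],"angular":[0,0,0]},{"dp":[0,0,0],"angular":[0,0,0]},{"dp":[0,0,0],"angular":[0,0,0]}]'
python3 - <<'E'
from m import *
from station import vision
d=vision.snapshot("top")
for c in("blue","yellow"):
    p,s,m=find(d,"top",c);z=np.median(d["range_z"][m]);o,r=ray(d,*p);print(p,s[4],o+r*z)
E
```

```text
t: 10.85
tcp_pos: [0.4382, 0.1175, 0.0462]
tool_rot: [0.988, 0.155, 0.0, 0.0]
force: [-0.6, 0.3, 8.2]
finger_gap: 0.004
gripper_force: 3.8
t: 12.05
tcp_pos: [0.439, 0.1175, 0.2966]
tool_rot: [0.988, 0.155, 0.002, 0.0]
force: [-0.1, 0.4, -0.5]
finger_gap: -0.004
gripper_force: 0.0
t: 13.25
tcp_pos: [0.5223, 0.3673, 0.2927]
tool_rot: [0.988, 0.155, -0.002, 0.001]
force: [0.5, -0.3, 0.0]
finger_gap: -0.004
gripper_force: 0.0
[422.30718954 243.22222222] 153 [ 0.44984176 -0.22511371  0.0335986 ]
[271.37894737 245.26315789] 190 [0.43844084 0.11685792 0.03272785]
```

```bash
python3 -m crank '[{"dp":[0,0,-0.9],"angular":[0,0,0]},{"dp":[0,0,-0.9],"angular":[0,0,0]},{"dp":[0,0,-0.9],"angular":[0,0,0]},{"dp":[0,0,-0.9],"angular":[0,0,0]},{"dp":[0,0,-0.9],"angular":[0,0,0]},{"dp":[0,0,-0.9],"angular":[0,0,0]},{"dp":[0,0,-0.9],"angular":[0,0,0]},{"dp":[0,0,-0.75],"angular":[0,0,0]},{"dp":[0,0,-0.4],"angular":[0,0,0]},{"dp":[0,0,0],"angular":[0,0,0]},{"dp":[0,0,0],"angular":[0,0,0]}]'
python3 - <<'E'
from station import vision
import cv2
d=vision.snapshot("side");cv2.imwrite("pics/c.png",cv2.resize(d["image"][160:300,150:310],None,fx=4,fy=4))
E
```

```text
t: 14.4
tcp_pos: [0.5236, 0.3674, 0.0719]
tool_rot: [0.988, 0.155, 0.0, -0.0]
force: [0.4, 1.0, -0.2]
finger_gap: -0.001
gripper_force: 0.0
```

View pics/c.png

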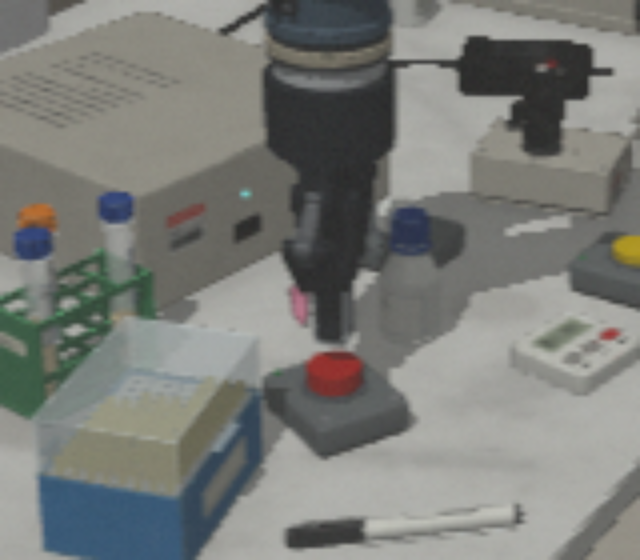

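The fingertip (335,340) is over the red key (335,372), clear of the bottle (410,270).

```bash
python3 -m crank '[{"dp":[0,0,-0.2],"angular":[0,0,0]},{"dp":[0,0,-0.2],"angular":[0,0,0]},{"dp":[0,0,-0.1],"angular":[0,0,0]},{"dp":[0,0,-0.05],"angular":[0,0,0]},{"dp":[0,0,-0.05],"angular":[0,0,0]},{"dp":[0,0,-0.05],"angular":[0,0,0]},{"dp":[0,0,0],"angular":[0,0,0]}]'; python3 -m crank '[{"dp":[0,0,-0.05],"angular":[0,0,0]},{"dp":[0,0,-0.05],"angular":[0,0,0]},{"dp":[0,0,0],"angular":[0,0,0]}]';python3 -m crank '[{"dp":[0,0,-0.05],"angular":[0,0,0]},{"dp":[0,0,0],"angular":[0,0,0]},{"dp":[0,0,0],"angular":[0,0,0]}]'
```

```text
t: 15.15
tcp_pos: [0.5231, 0.3677, 0.0518]
tool_rot: [0.988, 0.155, -0.0, 0.0]
force: [-0.6, 0.1, 1.7]
finger_gap: 0.003
gripper_force: 1.1
t: 15.45
tcp_pos: [0.5232, 0.3677, 0.0487]
tool_rot: [0.988, 0.155, -0.0, 0.0]
force: [-0.5, -0.1, 2.5]
finger_gap: -0.002
gripper_force: 1.4
t: 15.75
tcp_pos: [0.5232, 0.3677, 0.0476]
tool_rot: [0.988, 0.155, -0.0, -0.0]
force: [-2.8, 0.4, 4.4]
finger_gap: -0.0
gripper_force: 2.5
```

```bash
python3 -m crank '[{"dp":[0,0,-0.05],"angular":[0,0,0]},{"dp":[0,0,0],"angular":[0,0,0]},{"dp":[0,0,0],"angular":[0,0,0]}]';python3 -m crank '[{"dp":[0,0,0.2],"angular":[0,0,0]},{"dp":[0,0,0.4],"angular":[0,0,0]},{"dp":[0,0,0.9],"angular":[0,0,0]},{"dp":[0,0,0.9],"angular":[0,0,0]},{"dp":[0,0,0.9],"angular":[0,0,0]},{"dp":[0,0,0.9],"angular":[0,0,0]},{"dp":[0,0,0.9],"angular":[0,0,0]},{"dp":[0,0,0.9],"angular":[0,0,0]},{"dp":[0,0,0.9],"angular":[0,0,0]},{"dp":[0,0,0.9],"angular":[0,0,0]},{"dp":[0,0,0.5],"angular":[0,0,0]},{"dp":[0,0,0],"angular":[0,0,0]},{"dp":[0,0,0],"angular":[0,0,0]}]'
python3 - <<'E'
from m import *
from station import vision
d=vision.snapshot("side")
cv2.imwrite("pics/e.png",d["image"])
a=np.load("side0.npz")
for n,q in(("before",a),("after",d)):
    p,s,m=find(q,"side","red");z=np.median(q["range_z"][m]);o,r=ray(q,*p);print(n,p,s[4],o+r*z)
d=vision.snapshot("top")
for c in H:
    p,s,m=find(d,"top",c);z=np.median(d["range_z"][m]);o,r=ray(d,*p);print(c,p,s[4],o+r*z)
E
```

```text
t: 16.05
tcp_pos: [0.5232, 0.3677, 0.0465]
tool_rot: [0.988, 0.155, -0.0, 0.0]
force: [-2.1, -1.5, 7.6]
finger_gap: -0.004
gripper_force: 3.6
t: 17.35
tcp_pos: [0.523, 0.3675, 0.2948]
tool_rot: [0.988, 0.155, 0.0, 0.0]
force: [0.3, -0.2, 0.0]
finger_gap: 0.001
gripper_force: 0.0
before [232.94444444 252.9047619 ] 126 [0.51870496 0.37545611 0.03769148]
after [233.02941176 254.11764706] 102 [0.5201626  0.37300834 0.03264683]
blue [422.24025974 243.2012987 ] 154 [ 0.44991609 -0.22507782  0.03330774]
yellow [271.38541667 245.24479167] 192 [0.43849938 0.11684385 0.03253911]
red [162.15642458 205.89385475] 179 [0.5232448  0.36772562 0.03270946]
```

View pics/e.png

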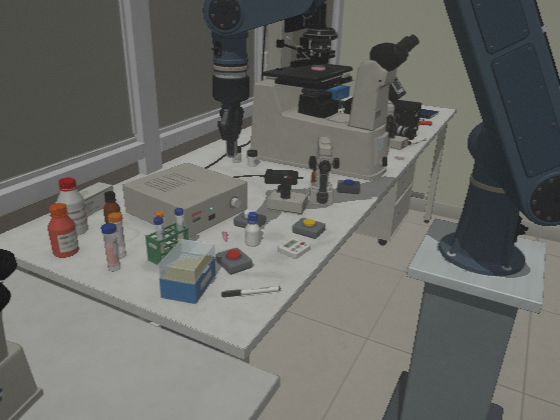

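All three keys read about 33 mm, the scene is undisturbed, and the arm is clear with its tip near (232,155).

```bash
python3 -c "from station import order;print(order.sign_off())"
```

```text
the job is handed in; nothing more can be done
None
```

I pressed the blue, yellow and red keys fully in, in that order, with at most about 8 N; all three tops now read about 33 mm, the white key and everything else were left untouched, and the job is handed in at about 17.5 s.

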